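# File the cut wax blocks in order

## Task

The wax blocks on the cold plate have been cut: file all four in the wooden rack without changing their order, the block next to the cold plate's display going into the well at the rack's red end, and so on along the row. Set each block down gently (do not drop it), flat in its own well with its coloured back still up.

Things in the scene. Friction and masses are not known exactly. Their poses are not given: they have to be found in the camera images.
- plate: Cold plate, fixed, white with aluminium top 55 mm above its origin. Origin: on the table under the middle of the row; z up. Four places in a row at y = +90, +30, -30, -90 mm, x = 0, between ribs 4 mm thick, 4 mm high. Grey control end with dark display at +y (y 127 to 165 mm, 65 mm high): +90 is the place next to it. Grey slide ledge on the -x side (x -55 to -143 mm, floor 40 mm, lip 46 mm high).
- rack: Beech rack, fixed, 90 (x) by 282 mm (y). Origin: on the table under the middle of the row; z up. Wells at y = -90, -30, +30, +90 mm, x = 0, floors (dark patch) 16 mm above the origin. Red stop at the -y end (26 mm high; pale one at +y): -90 is the first well. A well is 56 mm (y) by 44 mm (x); ribs 4 mm thick between wells and corner lips rise 6 mm above the floor; x sides open 38 mm for fingers.
- block_pink: Wax block in a pink cassette, loose, rigid, about 25 g, wax face down on the cold plate, pink slotted back up. 28 mm wide (x), 40 long (y), 12 high; origin: centre of its underside, z up. Cassette z = 5 to 12 mm, wax below. It lies lengthwise in the row, neighbours about 20 mm off its ends: grasp it across the free 28 mm, fingers closing along its x. Either way round will do in the rack.
- block_yellow: Wax block in a yellow cassette, loose, rigid, about 25 g, wax face down on the cold plate, yellow slotted back up. 28 mm wide (x), 40 long (y), 12 high; origin: centre of its underside, z up. Cassette z = 5 to 12 mm, wax below. It lies lengthwise in the row, neighbours about 20 mm off its ends: grasp it across the free 28 mm, fingers closing along its x. Either way round will do in the rack.
- block_blue: Wax block in a blue cassette, loose, rigid, about 25 g, wax face down on the cold plate, blue slotted back up. 28 mm wide (x), 40 long (y), 12 high; origin: centre of its underside, z up. Cassette z = 5 to 12 mm, wax below. It lies lengthwise in the row, neighbours about 20 mm off its ends: grasp it across the free 28 mm, fingers closing along its x. Either way round will do in the rack.
- block_green: Wax block in a green cassette, loose, rigid, about 25 g, wax face down on the cold plate, green slotted back up. 28 mm wide (x), 40 long (y), 12 high; origin: centre of its underside, z up. Cassette z = 5 to 12 mm, wax below. It lies lengthwise in the row, neighbours about 20 mm off its ends: grasp it across the free 28 mm, fingers closing along its x. Either way round will do in the rack.
- slide_pink: Glass slide with a section of the pink block, 76 (x) by 26 mm (y), 1 mm thick, with a pink end, fixed on the cold plate's ledge; origin: centre of its underside, axes as the plate's. It lies level with the place where the pink block starts, 98 mm to the plate's -x side, and stays there as the record of the order.
- slide_yellow: Glass slide with a section of the yellow block, 76 (x) by 26 mm (y), 1 mm thick, with a yellow end, fixed on the cold plate's ledge; origin: centre of its underside, axes as the plate's. It lies level with the place where the yellow block starts, 98 mm to the plate's -x side, and stays there as the record of the order.
- slide_blue: Glass slide with a section of the blue block, 76 (x) by 26 mm (y), 1 mm thick, with a blue end, fixed on the cold plate's ledge; origin: centre of its underside, axes as the plate's. It lies level with the place where the blue block starts, 98 mm to the plate's -x side, and stays there as the record of the order.
- slide_green: Glass slide with a section of the green block, 76 (x) by 26 mm (y), 1 mm thick, with a green end, fixed on the cold plate's ledge; origin: centre of its underside, axes as the plate's. It lies level with the place where the green block starts, 98 mm to the plate's -x side, and stays there as the record of the order.
Mind the look-alikes: they are no part of the job. There is more than one size of the block_green; the one meant has the size given above.

How it is judged:
By the outcome, as a careful person would: the job done as asked, in the order asked, and still so for the second after the job is handed in, with the robot touching nothing.
It also fails if it takes over 102 s, if anything falls off the work surface, if the arm or the gripper's body presses on something with over 40 N, if the wrist force passes 120 N, or if a joint passes its speed limit or range.

## Robot

A 6-joint arm with a two-finger parallel gripper is mounted at the origin on the work surface. World frame = base frame: x ahead of the robot, y to its left, z up, the work surface at z = 0. Lengths are in m, angles in rad, forces in N, time in s.
With the tool pointing down it reaches from about 0.3 to 1 m from the base axis. Payload 5.1 kg.
Tool frame: the origin (TCP) lies between the finger pads; the fingertips stand 17 mm ahead of it and the grasp point (between the pads) lies 2 mm behind it; z points along the fingers, y is the line along which they close (so a half turn about z gives the same grasp; the last joint's range is limited). The gripper opens to 95 mm and grips with 3 to 60 N. Pads are 20 mm wide; open, the fingers measure 119 mm over their backs; the gripper's body (75 mm by 180 mm) begins 59 mm behind the grasp point.
Start: joints at [1.118, 0.124, 1.65, -0, 1.367, -0.083], TCP at [0.235, 0.606, 0.232] pointing down, gripper open.
Joint ranges: [-2.61, 2.61], [-1.02, 2.33], [0.03, 2.71], [-1.35, 4.49], [0.32, 2.68], [-2.91, 2.91]. Speed limits (rad/s): [2.57, 2.57, 3.14, 3.14, 3.14, 3.14].

## Interface

Orientations are given as a rotation vector (axis times angle).
In Python, from cell import sensors, imaging, r gives the robot as it stands.
- The arm moves only by the shell command python3 -m handwheel 'ROWS'. ROWS is a JSON object of lists of equal length, an entry for each row: "slide": the shift along the tool's x, y, z in m, a list of three; "spin": the turn about the tool's z in degrees; "hand": the closure in counts, from 0 (fully open) to 255 (shut). In form: {"slide": [[tx, ty, tz], ...], "spin": [spin, ...], "hand": [hand, ...]}. A call has 1 to 8 rows; each row shifts and turns the commanded pose from where the row before left it, along the tool's axes as they then stand; what a row does not reach is not made up. A row lasts 1/10 s, in which the tool goes at most 50 mm and 8.59 degrees, less where a joint would pass 70% of its speed; a pose out of reach is approached as far as the arm can. A call with a gripper value outside its range is refused whole. The fingers move at their own pace and stop on an object; the grip force is fixed at half the most. Time passes only in rows, so rows that do not move let the fingers close. It gives the time, the measured TCP pose, the force, the opening and the grip force at its end, in the units of the state.
- sensors.observe(): the state, without advancing time (a new reading comes with each control period).
- imaging.grab_frame(name): name is "side" or "top" or "wrist"; returns a dict with "pixels" (384x512x3 uint8, red, green, blue), "z_map" (384x512 float32, m along the optical axis (not along the pixel's ray), 0 where there is no reading), "fovy" (degrees; the focal length in pixels is half the picture's height over the tangent of half this angle, whatever the lens; pixels are square), "cx", "cy" (the principal point, pixels), "view" (4x4, takes a point from world to camera coordinates); the wrist camera has in their place "mount" (4x4, takes a point from camera to tool coordinates, whose origin is the TCP and whose axes are the flange's). Camera axes: x right, y down, z forward; pixel columns grow to the right and rows downward; lengths in m; the calibration is good to about 2 mm. A picture is of the moment at which its call begins: read the wrist's pose just before it.
- r.close_job(): hands the job in; it is judged then, once.
The state is a dict: "clock": time; "qpos": joint angles; "dq": joint speeds; "joint_torque": joint torques, N m; "eef_pos": TCP position; "ee_rot": TCP orientation; "force": force on the tool from outside, world axes, zero at the start; "wrist_torque": the same for the moment, N m; "grip_width": finger opening in m; "grasp_force": force on a finger pad.
Only numpy, scipy, OpenCV 4.12 (cv2) and the standard library are available. Lean on these libraries where they do the work, as an engineer would, in place of code of your own. Each camera call takes 0.05 s, during which the arm holds its last target. There are 200 camera calls.

## Working session

There is one attempt and no reset: what is moved stays moved. The work goes in short steps, Python scripts to look and compute and a shell command to move; the robot and the scene stay as the last step left them, time stands still between calls to the robot, and variables do not carry over. Pictures are saved under pics/ and viewed, at most 14 in all, crops included, and the job is handed in when it is done.

```bash
mkdir -p pics; ls; cat > h.py <<'E'
import numpy as np, cv2
from cell import sensors, imaging, r
from scipy.spatial.transform import Rotation as R
def grab(n):
    s=sensors.observe(); d=imaging.grab_frame(n)
    f=192/np.tan(np.radians(d['fovy'])/2); d['f']=f
    if n=='wrist':
        T=np.eye(4);T[:3,:3]=R.from_rotvec(s['ee_rot']).as_matrix();T[:3,3]=s['eef_pos']
        d['c2w']=T@np.array(d['mount'])
    else: d['c2w']=np.linalg.inv(np.array(d['view']))
    return d
def save(d,name,crop=None,k=1):
    im=d['pixels'][...,::-1]
    if crop: a,b,c,e=crop; im=im[b:e,a:c]
    cv2.imwrite('pics/'+name,cv2.resize(im,None,fx=k,fy=k,interpolation=cv2.INTER_CUBIC))
def ray(d,u,v,z=None):
    p=np.array([(u-d['cx'])/d['f'],(v-d['cy'])/d['f'],1])
    c=d['c2w']; w=c[:3,:3]@p; o=c[:3,3]
    if z is None: return o+w*d['z_map'][int(round(v)),int(round(u))]
    return o+w*(z-o[2])/w[2]
E
python3 - <<'E'
from h import *
import pickle
for n in('top','side'):
    d=grab(n);pickle.dump(d,open(n+'.pkl','wb'));save(d,n+'0.png',None,1.5)
    print(n,d['fovy'],d['cx'],d['cy'],d['c2w'].round(3).tolist())
s=sensors.observe();print(s)
E
```

```text
pics
top 55.7776873979528 261.4927123683543 194.0614846925568 [[0.024, -0.995, 0.096, 0.437], [-1.0, -0.024, 0.005, -0.013], [-0.003, -0.096, -0.995, 0.884], [0.0, 0.0, 0.0, 1.0]]
side 55.62771185259708 257.35509465510563 192.1966345655382 [[-0.911, -0.328, 0.249, 0.209], [-0.411, 0.7, -0.583, 0.595], [0.017, -0.634, -0.773, 0.912], [0.0, 0.0, 0.0, 1.0]]
{'clock': 0.1, 'qpos': array([ 1.11837901e+00,  1.24398132e-01,  1.65153910e+00, -1.94665844e-05,
        1.36750190e+00, -8.26294247e-02]), 'dq': array([ 0.00027334, -0.00048034, -0.00321609,  0.00136492, -0.00251664,
       -0.00104108]), 'joint_torque': array([-9.84663529e-06, -4.18881762e+01, -3.61095607e+01,  7.76594854e-02,
        4.62147931e-02, -4.77873050e-05]), 'eef_pos': array([0.23472893, 0.60554458, 0.23053598]), 'ee_rot': array([-5.77464896e-01, -3.08758477e+00,  2.80477281e-03]), 'force': array([ 0.47384538, -0.8014987 ,  0.0239621 ]), 'wrist_torque': array([-0.0134384 , -0.06481164,  0.06820982]), 'grasp_force': 0.0, 'grip_width': 0.09496464526452936}
```

View pics/top0.png

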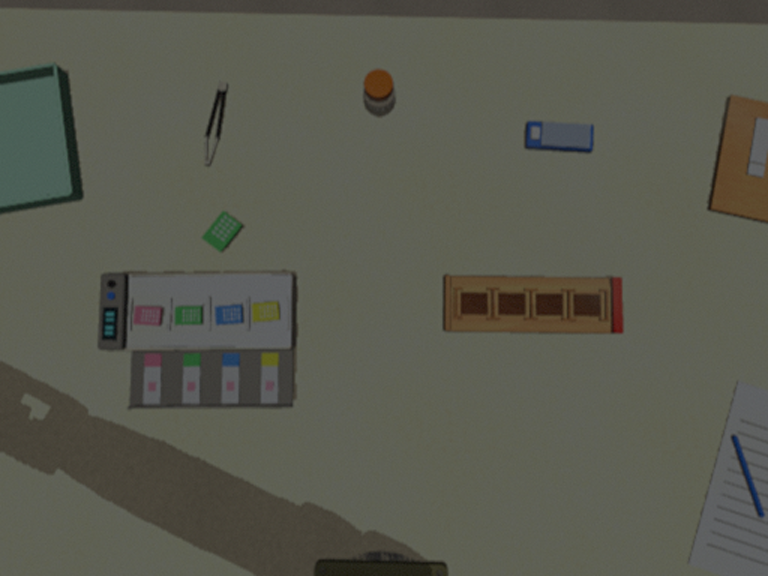

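View pics/side0.png

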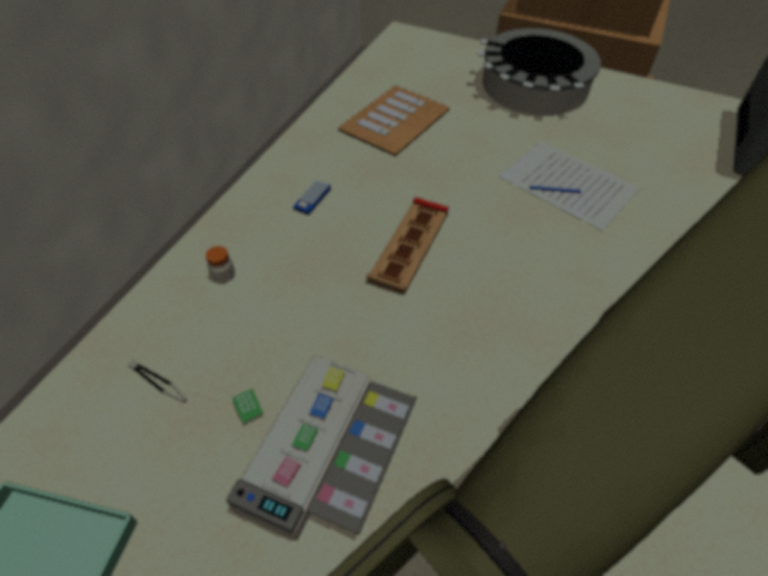

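The top view shows the plate at left with pink, green, blue and yellow blocks at (149,315), (189,315), (229,314), (266,311), counting from the display. The decoy green is at (222,230). The rack's wells are at (474..587,304) with the red end on the right, toward world -y. The side view agrees with this order.

```bash
python3 - <<'E'
from h import *
import pickle
d=pickle.load(open('top.pkl','rb'))
for n,u,v,z in [('pink',149,315,.067),('green',189,315,.067),('blue',229,314,.067),('yellow',266,311,.067),('w1',587,305,.016),('w2',549,304.5,.016),('w3',512,304,.016),('w4',474,303,.016)]:
    print(n,ray(d,u/1.5,v/1.5,z).round(4), ray(d,u/1.5,v/1.5)[2].round(4))
w=grab('wrist');print(np.array(w['mount']).round(3).tolist(),w['fovy']);
s=sensors.observe();print(R.from_rotvec(s['ee_rot']).as_matrix().round(3))
save(w,'w0.png',None,1.5)
E
```

```text
pink [0.4711 0.3562 0.067 ] 0.0673
green [0.4725 0.296  0.067 ] 0.0675
blue [0.4754 0.2359 0.067 ] 0.0683
yellow [0.4813 0.1805 0.067 ] 0.0682
w1 [ 0.5058 -0.3198  0.016 ] 0.0149
w2 [ 0.5051 -0.2592  0.016 ] 0.0155
w3 [ 0.5045 -0.2001  0.016 ] 0.0156
w4 [ 0.5047 -0.1394  0.016 ] 0.0152
[[-0.0, -0.972, -0.235, 0.066], [1.0, -0.0, -0.0, -0.0], [0.0, -0.235, 0.972, -0.153], [0.0, 0.0, 0.0, 1.0]] 58.949689006086174
[[-0.932  0.361 -0.001]
 [ 0.361  0.932 -0.001]
 [ 0.    -0.002 -1.   ]]
```

View pics/w0.png

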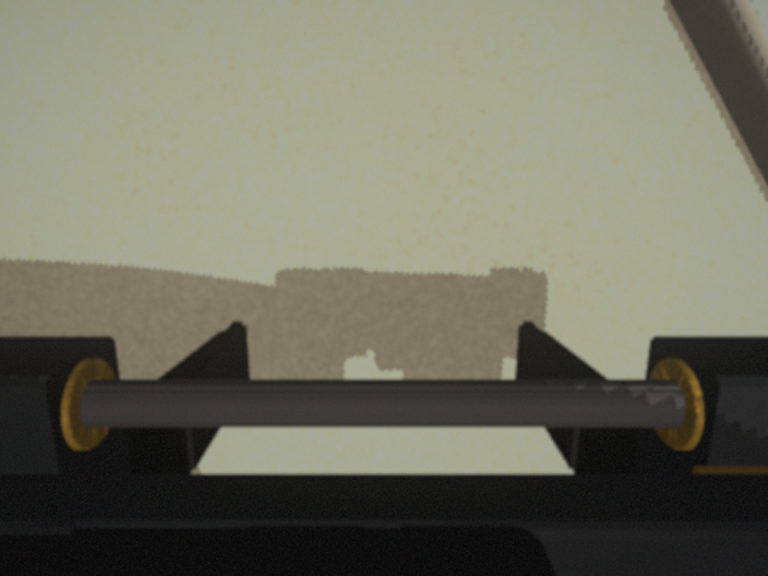

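Wrist camera is usable: the view lies ahead along tool +x. First I turn so that tool x points along world +y and the fingers close along x.

```bash
python3 -m handwheel '{"slide":[[0,0,0],[0,0,0],[0,0,0],[0,0,0],[0,0,0],[0,0,0],[0,0,0],[0,0,0]],"spin":[8.5,8.5,8.5,8.5,8.5,8.5,8.5,8.5],"hand":[0,0,0,0,0,0,0,0]}'
python3 -m handwheel '{"slide":[[-0.04,0.03,0],[-0.04,0.03,0],[-0.04,0.03,0],[-0.04,0.03,0],[-0.04,0.03,0],[-0.04,0.03,0],[-0.04,0.03,0],[-0.04,0.03,0]],"spin":[0,0,0,0,0,0,0,0],"hand":[0,0,0,0,0,0,0,0]}'
python3 -m handwheel '{"slide":[[-0.04,0,0],[-0.02,0,0],[0,0,0]],"spin":[0,0,0],"hand":[0,0,0]}'
python3 - <<'E'
from h import *
import pickle
w=grab('wrist');pickle.dump(w,open('w1.pkl','wb'));save(w,'w1.png',None,1.5)
s=sensors.observe();print(s['eef_pos'],R.from_rotvec(s['ee_rot']).as_matrix().round(3),s['clock'])
E
```

```text
clock: 0.95
eef_pos: [0.2348, 0.6058, 0.2311]
ee_rot: [2.212, 2.23, -0.001]
force: [-0.7, 0.4, -0.4]
grip_width: 0.0952
grasp_force: 0.0
clock: 1.75
eef_pos: [0.4802, 0.2876, 0.2315]
ee_rot: [-2.206, -2.237, -0.0]
force: [0.4, 0.1, -0.8]
grip_width: 0.095
grasp_force: 0.0
clock: 2.05
eef_pos: [0.4805, 0.2272, 0.2313]
ee_rot: [2.21, 2.233, -0.001]
force: [-0.5, 0.8, -0.5]
grip_width: 0.0951
grasp_force: 0.0
[0.48035248 0.22857629 0.23140068] [[-0.012  1.    -0.   ]
 [ 1.     0.012  0.   ]
 [ 0.    -0.    -1.   ]] 2.1
```

View pics/w1.png

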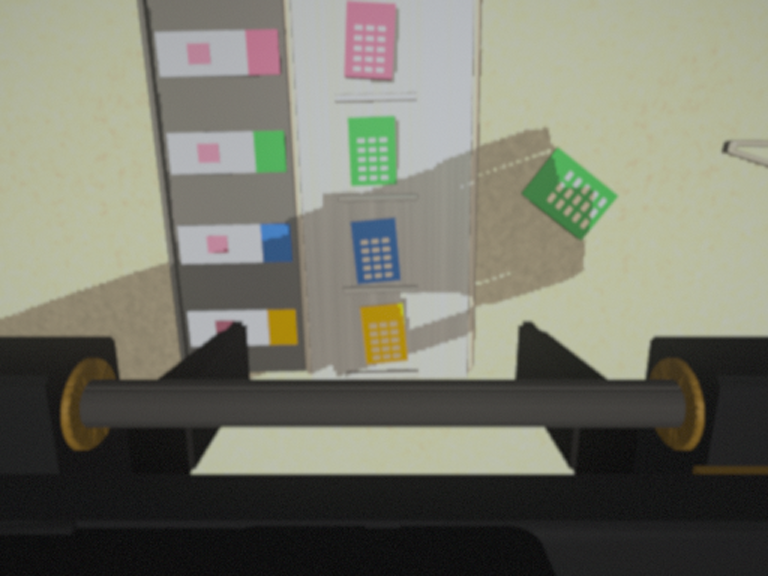

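The wrist view shows all four blocks: pink (371,40), green (373,151), blue (376,251), yellow (385,333). They are yawed slightly and their order matches the slides. I'll fit each outline.

```bash
cat >> h.py <<'E'
def fit(d,roi,z=.067):  # roi in 1.5x pixels; saturated patch -> world rect
    a,b,c,e=[int(x/1.5) for x in roi]
    hsv=cv2.cvtColor(d['pixels'],cv2.COLOR_RGB2HSV); m=np.zeros(hsv.shape[:2],np.uint8)
    m[b:e,a:c]=(hsv[b:e,a:c,1]>85)*255
    m=cv2.morphologyEx(m,cv2.MORPH_CLOSE,np.ones((5,5)))
    cs=max(cv2.findContours(m,0,2)[0],key=cv2.contourArea)[:,0]
    P=np.array([ray(d,u,v,z)[:2] for u,v in cs],np.float32)*1000
    (x,y),(w,h),t=cv2.minAreaRect(P)
    if w<h: w,h,t=h,w,t-90
    t=(t+180)%180   # long axis angle from world x
    return np.round([x,y,w,h,t],1)
E
python3 - <<'E'
from h import *
import pickle
w=pickle.load(open('w1.pkl','rb'))
for n,r in dict(pink=(335,0,410,90),green=(335,105,410,193),blue=(340,208,410,284),yellow=(350,295,420,368)).items(): print(n,fit(w,r))
c=w['c2w']
for n,p in dict(p=(371,40),g=(373,151),b=(376,251),y=(385,333)).items(): print(n,ray(w,p[0]/1.5,p[1]/1.5,.067).round(4),ray(w,p[0]/1.5,p[1]/1.5)[2].round(4))
# plate edge direction (right edge)
print(ray(w,480/1.5,5/1.5,.055),ray(w,468/1.5,365/1.5,.055))
E
```

```text
pink [471.8 362.   34.2  24.8  89.7]
green [473.6 299.2  38.9  27.2  92.7]
blue [475.9 238.4  38.9  26.8  96.1]
yellow [481.7 183.8  40.4  28.5  96.4]
p [0.4726 0.3607 0.067 ] 0.0677
g [0.4741 0.2991 0.067 ] 0.0664
b [0.4764 0.2382 0.067 ] 0.0679
y [0.4827 0.1839 0.067 ] 0.0665
[0.53616571 0.38278716 0.055     ] [0.54035103 0.15711565 0.055     ]
```

```bash
python3 -m handwheel '{"slide":[[0.044,-0.0025,0],[0.044,-0.0025,0],[0.044,-0.002,0.03],[0,0,0.04],[0,0,0.04],[0,0,0.03],[0,0,0.015],[0,0,0]],"spin":[0,0,0,0,0,0,0,0],"hand":[0,0,0,0,0,0,0,0]}'
python3 -m handwheel '{"slide":[[0,0,0.001],[0,0,0],[0,0,0]],"spin":[0,0,0],"hand":[0,0,0]}'
```

```text
clock: 2.9
eef_pos: [0.4696, 0.3586, 0.0757]
ee_rot: [-2.203, -2.238, 0.008]
force: [-0.5, -0.2, -0.2]
grip_width: 0.095
grasp_force: 0.0
clock: 3.2
eef_pos: [0.4728, 0.3594, 0.0797]
ee_rot: [2.205, 2.236, 0.006]
force: [-0.2, 0.3, 0.4]
grip_width: 0.0955
grasp_force: 0.0
```

```bash
python3 -m handwheel '{"slide":[[0,0,0]],"spin":[0],"hand":[0]}'; python3 -m handwheel '{"slide":[[0,0,0]],"spin":[0],"hand":[0]}'; python3 - <<'E'
from h import *
w=grab('wrist');save(w,'w2.png',None,1.5)
E
```

```text
clock: 3.3
eef_pos: [0.4725, 0.3591, 0.0791]
ee_rot: [2.206, 2.236, 0.004]
force: [-0.6, 0.1, 0.6]
grip_width: 0.0951
grasp_force: 0.0
clock: 3.4
eef_pos: [0.472, 0.3588, 0.0784]
ee_rot: [2.206, 2.237, 0.002]
force: [-0.1, -0.9, 0.2]
grip_width: 0.0951
grasp_force: 0.0
```

View pics/w2.png

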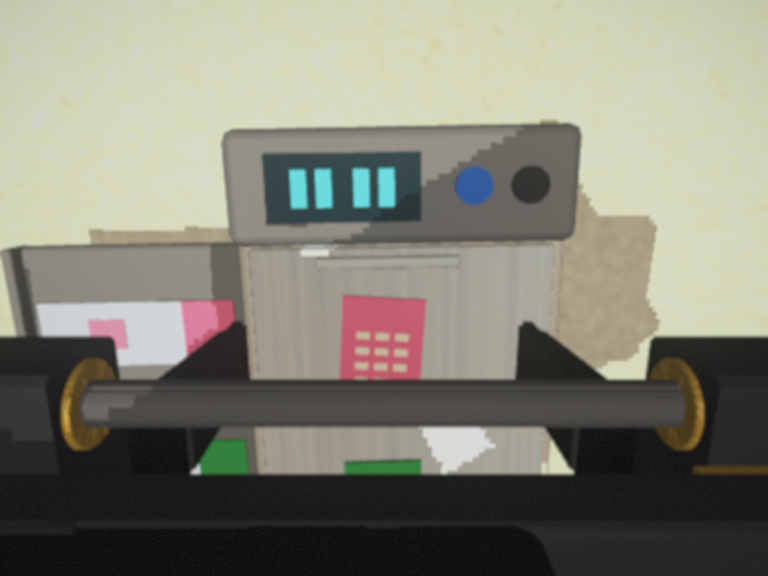

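The pink block (384,340) sits centred between the fingers, and the arm is settling after a small bounce. Closing.

```bash
python3 -m handwheel '{"slide":[[0,0,0],[0,0,0],[0,0,0]],"spin":[0,0,0],"hand":[0,0,0]}'
python3 -m handwheel '{"slide":[[0,0,0],[0,0,0],[0,0,0],[0,0,0],[0,0,0],[0,0,0],[0,0,0],[0,0,0]],"spin":[0,0,0,0,0,0,0,0],"hand":[255,255,255,255,255,255,255,255]}'
```

```text
clock: 3.75
eef_pos: [0.4716, 0.3586, 0.0774]
ee_rot: [-2.206, -2.237, 0.0]
force: [-0.5, 0.3, 0.5]
grip_width: 0.0952
grasp_force: 0.0
clock: 4.55
eef_pos: [0.4716, 0.3586, 0.0775]
ee_rot: [2.206, 2.237, -0.0]
force: [0.5, -0.2, -0.1]
grip_width: 0.0364
grasp_force: 0.0
```

```bash
python3 -m handwheel '{"slide":[[0,0,0.0015],[0,0,0.0015],[0,0,0],[0,0,0],[0,0,0]],"spin":[0,0,0,0,0],"hand":[150,150,150,255,255]}'
python3 -m handwheel '{"slide":[[0,0,0],[0,0,0],[0,0,0],[0,0,0]],"spin":[0,0,0,0],"hand":[255,255,255,255]}'
```

```text
clock: 5.05
eef_pos: [0.4716, 0.3586, 0.0745]
ee_rot: [2.206, 2.237, -0.0]
force: [-0.2, 0.5, -0.1]
grip_width: 0.0278
grasp_force: 13.1
clock: 5.45
eef_pos: [0.4716, 0.3586, 0.0745]
ee_rot: [-2.206, -2.237, 0.0]
force: [-0.4, 0.2, -0.1]
grip_width: 0.0279
grasp_force: 29.4
```

```bash
python3 -m handwheel '{"slide":[[0,0,-0.02],[0,0,-0.045],[0,0,-0.045],[-0.045,0.004,-0.045],[-0.045,0.004,0],[-0.045,0.004,0],[-0.045,0.004,0],[-0.045,0.004,0]],"spin":[0,0,0,0,0,0,0,0],"hand":[255,255,255,255,255,255,255,255]}'
python3 -m handwheel '{"slide":[[-0.045,0.002,0],[-0.045,0.002,0],[-0.045,0,0],[-0.045,0,0],[-0.045,0,0],[-0.045,0,0],[-0.045,0,0],[-0.045,0,0]],"spin":[0,0,0,0,0,0,0,0],"hand":[255,255,255,255,255,255,255,255]}'
python3 -m handwheel '{"slide":[[-0.045,0,0],[-0.03,0,0],[0,0,0],[0,0,0],[0,0,0]],"spin":[0,0,0,0,0],"hand":[255,255,255,255,255]}'
python3 - <<'E'
from h import *
import pickle
w=grab('wrist');pickle.dump(w,open('w3.pkl','wb'));save(w,'w3.png',None,1.5)
s=sensors.observe();print(s['eef_pos'],R.from_rotvec(s['ee_rot']).as_matrix().round(3))
E
```

```text
clock: 6.25
eef_pos: [0.4936, 0.1421, 0.2201]
ee_rot: [2.205, 2.237, 0.001]
force: [1.4, -0.5, 0.1]
grip_width: 0.028
grasp_force: 29.4
clock: 7.05
eef_pos: [0.5026, -0.2181, 0.22]
ee_rot: [2.206, 2.237, 0.0]
force: [1.1, 0.7, -0.5]
grip_width: 0.0277
grasp_force: 29.4
clock: 7.55
eef_pos: [0.5039, -0.2903, 0.2197]
ee_rot: [-2.204, -2.238, -0.0]
force: [1.0, 0.4, -0.3]
grip_width: 0.0283
grasp_force: 29.4
[ 0.50401823 -0.29011     0.21973272] [[-0.015  1.    -0.   ]
 [ 1.     0.015  0.   ]
 [ 0.    -0.    -1.   ]]
```

View pics/w3.png

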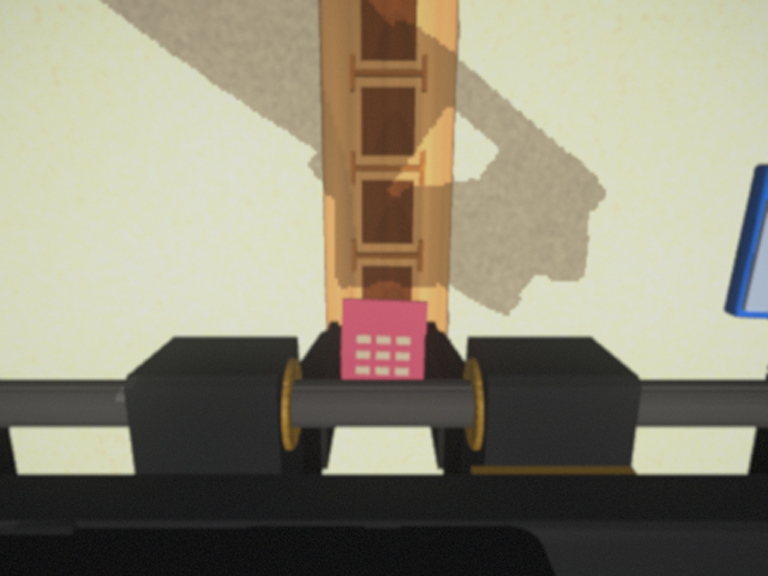

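The pink block is held straight at (384,340). Wells w2 (387,212) and w3 (388,121) and ribs at rows 255, 168 and 73 are visible.

```bash
python3 - <<'E'
from h import *
import pickle
w=pickle.load(open('w3.pkl','rb'))
for n,u,v,z in [('w2',387,212,.016),('w3',388,121,.016),('rib12',388,255,.022),('rib23',388,168,.022),('rib34',388,73,.022),('blk far edge',385,300,.2122)]: print(n,ray(w,u/1.5,v/1.5,z).round(4),ray(w,u/1.5,v/1.5)[2].round(4))
E
```

```text
w2 [ 0.5068 -0.2583  0.016 ] 0.0163
w3 [ 0.5065 -0.1979  0.016 ] 0.0162
rib12 [ 0.5079 -0.2876  0.022 ] 0.0207
rib23 [ 0.5069 -0.2284  0.022 ] 0.0218
rib34 [ 0.5059 -0.1689  0.022 ] 0.0213
blk far edge [ 0.5044 -0.2685  0.2122] 0.2104
```

```bash
python3 -m handwheel '{"slide":[[-0.015,0.0015,0],[-0.015,0.0015,0.04],[0,0,0.04],[0,0,0.035],[0,0,0.025],[0,0,0.015],[0,0,0.01],[0,0,0.005]],"spin":[0,0,0,0,0,0,0,0],"hand":[255,255,255,255,255,255,255,255]}'
python3 -m handwheel '{"slide":[[0,0,0.004],[0,0,0.002],[0,0,0],[0,0,0],[0,0,0],[0,0,0]],"spin":[0,0,0,0,0,0],"hand":[255,255,255,255,255,255]}'
```

```text
clock: 8.4
eef_pos: [0.5077, -0.3214, 0.0497]
ee_rot: [2.205, 2.237, -0.0]
force: [0.0, 0.6, -0.4]
grip_width: 0.0275
grasp_force: 29.4
clock: 9.0
eef_pos: [0.5076, -0.3213, 0.0442]
ee_rot: [2.205, 2.237, 0.0]
force: [-0.1, 0.0, -0.3]
grip_width: 0.0278
grasp_force: 29.4
```

```bash
python3 -m handwheel '{"slide":[[0,0,0.003],[0,0,0.0025],[0,0,0.001],[0,0,0],[0,0,0],[0,0,0]],"spin":[0,0,0,0,0,0],"hand":[255,255,255,255,255,255]}'
python3 -m handwheel '{"slide":[[0,0,0.001],[0,0,0],[0,0,0]],"spin":[0,0,0],"hand":[255,255,255]}'
```

```text
clock: 9.6
eef_pos: [0.5074, -0.3212, 0.0374]
ee_rot: [2.206, 2.237, 0.0]
force: [-0.0, -0.5, 0.7]
grip_width: 0.0276
grasp_force: 29.4
clock: 9.9
eef_pos: [0.5074, -0.3212, 0.0363]
ee_rot: [2.206, 2.237, 0.0]
force: [0.0, -1.0, 0.2]
grip_width: 0.0276
grasp_force: 29.4
```

```bash
python3 -m handwheel '{"slide":[[0,0,0.0006],[0,0,0],[0,0,0]],"spin":[0,0,0],"hand":[255,255,255]}'
python3 -m handwheel '{"slide":[[0,0,0.0004],[0,0,0],[0,0,0]],"spin":[0,0,0],"hand":[255,255,255]}'
```

```text
clock: 10.2
eef_pos: [0.5074, -0.3212, 0.0357]
ee_rot: [-2.206, -2.237, 0.0]
force: [0.2, 0.2, -0.3]
grip_width: 0.0276
grasp_force: 29.4
clock: 10.5
eef_pos: [0.5074, -0.3212, 0.0355]
ee_rot: [2.205, 2.237, -0.0]
force: [-1.3, 1.0, 1.0]
grip_width: 0.0279
grasp_force: 29.4
```

```bash
python3 -m handwheel '{"slide":[[0,0,0.0005],[0,0,0],[0,0,0]],"spin":[0,0,0],"hand":[255,255,255]}'
python3 -m handwheel '{"slide":[[0,0,0.0003],[0,0,0],[0,0,0]],"spin":[0,0,0],"hand":[255,255,255]}'
```

```text
clock: 10.8
eef_pos: [0.5074, -0.3213, 0.0355]
ee_rot: [-2.206, -2.237, 0.0]
force: [-2.5, 1.8, 5.5]
grip_width: 0.0279
grasp_force: 29.4
clock: 11.1
eef_pos: [0.5074, -0.3213, 0.0355]
ee_rot: [-2.205, -2.237, 0.0]
force: [-2.4, 2.2, 6.8]
grip_width: 0.0276
grasp_force: 29.4
```

Contact at the predicted height (0.0355). Releasing, rising and looking.

```bash
python3 -m handwheel '{"slide":[[0,0,0],[0,0,0],[0,0,0],[0,0,0],[0,0,-0.01],[0,0,-0.03],[0,0,-0.045],[0,0,-0.045]],"spin":[0,0,0,0,0,0,0,0],"hand":[140,140,140,140,140,140,140,140]}'
python3 -m handwheel '{"slide":[[0,0,-0.045],[-0.03,0,0],[0,0,0],[0,0,0],[0,0,0]],"spin":[0,0,0,0,0],"hand":[0,0,0,0,0]}'
python3 - <<'E'
from h import *
import pickle
w=grab('wrist');pickle.dump(w,open('w4.pkl','wb'));save(w,'w4.png',None,1.5)
s=sensors.observe();print(s['eef_pos'],R.from_rotvec(s['ee_rot']).as_matrix().round(3))
E
```

```text
clock: 11.9
eef_pos: [0.5069, -0.3208, 0.1658]
ee_rot: [-2.205, -2.236, 0.0]
force: [0.1, 0.3, -0.6]
grip_width: 0.0427
grasp_force: 0.0
clock: 12.4
eef_pos: [0.5073, -0.3504, 0.2084]
ee_rot: [-2.204, -2.236, -0.0]
force: [0.1, 0.2, -0.1]
grip_width: 0.0773
grasp_force: 0.0
[ 0.50731046 -0.35026108  0.20830734] [[-0.015  1.    -0.002]
 [ 1.     0.015  0.002]
 [ 0.002 -0.002 -1.   ]]
```

View pics/w4.png

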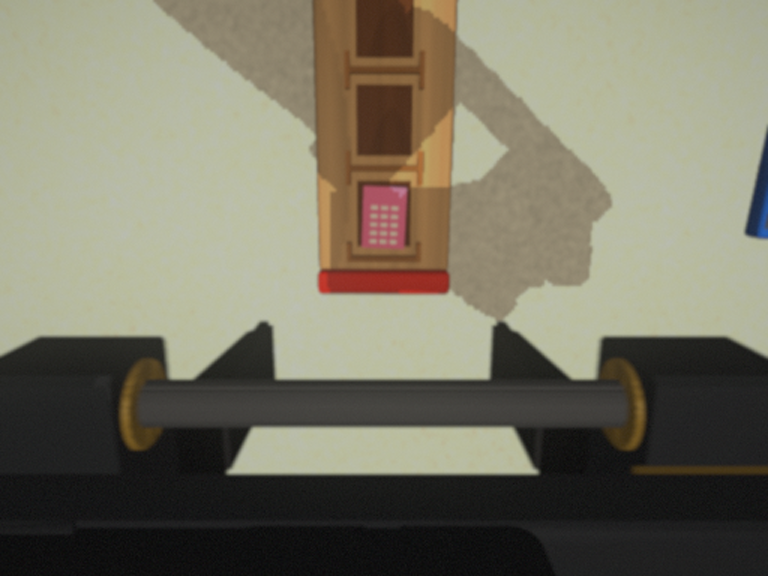

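Pink lies flat in the red-end well (384,215), back up. Next is green.

```bash
python3 -m handwheel '{"slide":[[0.046,-0.002,0],[0.046,-0.002,0],[0.046,-0.002,0],[0.046,-0.002,0],[0.046,-0.002,0],[0.046,-0.002,0],[0.046,-0.002,0],[0.046,-0.002,0]],"spin":[0,0,0,0,0,0,0,0],"hand":[0,0,0,0,0,0,0,0]}'
python3 -m handwheel '{"slide":[[0.046,-0.002,0],[0.046,-0.002,0],[0.046,-0.002,0],[0.046,-0.002,0],[0.046,-0.001,0],[0.046,0,0],[0.004,0,0.02],[0,0,0.02]],"spin":[0,0,0,0,0,0,0,0],"hand":[0,0,0,0,0,0,0,0]}'
python3 -m handwheel '{"slide":[[0,0,0.03],[0,0,0.025],[0,0,0.015],[0,0,0.008],[0,0,0],[0,0,0],[0,0,0],[0,0,0]],"spin":[0,0,0,0,0,0,0,0],"hand":[0,0,0,0,0,0,0,0]}'
```

```text
clock: 13.25
eef_pos: [0.4854, 0.0188, 0.2088]
ee_rot: [-2.205, -2.237, 0.001]
force: [1.2, -0.1, 0.2]
grip_width: 0.0949
grasp_force: 0.0
clock: 14.05
eef_pos: [0.4727, 0.2986, 0.1689]
ee_rot: [-2.201, -2.241, -0.0]
force: [-0.2, -0.9, 0.4]
grip_width: 0.0947
grasp_force: 0.0
clock: 14.85
eef_pos: [0.4744, 0.2968, 0.0929]
ee_rot: [2.205, 2.237, 0.004]
force: [0.6, 0.5, 1.0]
grip_width: 0.095
grasp_force: 0.0
```

```bash
python3 -m handwheel '{"slide":[[0,0,0.008],[0,0,0.006],[0,0,0.003],[0,0,0.001],[0,0,0],[0,0,0],[0,0,0],[0,0,0]],"spin":[0,0,0,0,0,0,0,0],"hand":[0,0,0,0,100,150,150,150]}'
```

```text
clock: 15.65
eef_pos: [0.4738, 0.2965, 0.0738]
ee_rot: [2.206, 2.237, 0.001]
force: [-1.3, 0.6, -1.6]
grip_width: 0.0683
grasp_force: 0.0
```

```bash
python3 -m handwheel '{"slide":[[0,0,0],[0,0,0],[0,0,0],[0,0,0],[0,0,0],[0,0,0],[0,0,0],[0,0,0]],"spin":[0,0,0,0,0,0,0,0],"hand":[255,255,255,255,255,255,255,255]}'
python3 -m handwheel '{"slide":[[0,0,0],[0,0,0]],"spin":[0,0],"hand":[255,255]}'
```

```text
clock: 16.45
eef_pos: [0.4736, 0.2964, 0.0735]
ee_rot: [-2.206, -2.237, -0.0]
force: [0.1, -0.8, 0.3]
grip_width: 0.0275
grasp_force: 29.8
clock: 16.65
eef_pos: [0.4736, 0.2964, 0.0735]
ee_rot: [2.206, 2.237, 0.0]
force: [0.4, 0.1, -0.4]
grip_width: 0.0278
grasp_force: 29.8
```

```bash
python3 -m handwheel '{"slide":[[0,0,-0.02],[0,0,-0.04],[0,0,-0.04],[-0.046,0.002,0],[-0.046,0.002,0],[-0.046,0.002,0],[-0.046,0.002,0],[-0.046,0.002,0]],"spin":[0,0,0,0,0,0,0,0],"hand":[255,255,255,255,255,255,255,255]}'
python3 -m handwheel '{"slide":[[-0.046,0.002,0],[-0.046,0.002,0],[-0.046,0.002,0],[-0.046,0.002,0],[-0.046,0.002,0],[-0.046,0.002,0],[-0.046,0.002,0],[-0.005,0.001,0.02]],"spin":[0,0,0,0,0,0,0,0],"hand":[255,255,255,255,255,255,255,255]}'
python3 -m handwheel '{"slide":[[0,0,0.04],[0,0,0.025],[0,0,0.015],[0,0,0.006],[0,0,0],[0,0,0],[0,0,0],[0,0,0]],"spin":[0,0,0,0,0,0,0,0],"hand":[255,255,255,255,255,255,255,255]}'
```

```text
clock: 17.45
eef_pos: [0.4866, 0.0649, 0.1737]
ee_rot: [2.205, 2.237, 0.001]
force: [1.0, 0.1, 0.2]
grip_width: 0.0275
grasp_force: 29.8
clock: 18.25
eef_pos: [0.5082, -0.2659, 0.1568]
ee_rot: [2.205, 2.226, 0.001]
force: [0.6, 0.0, 1.3]
grip_width: 0.0275
grasp_force: 29.8
clock: 19.05
eef_pos: [0.5073, -0.2606, 0.0689]
ee_rot: [2.204, 2.236, 0.001]
force: [-0.2, 0.9, -0.5]
grip_width: 0.0275
grasp_force: 29.8
```

```bash
python3 -m handwheel '{"slide":[[0,0,0.012],[0,0,0.01],[0,0,0.006],[0,0,0.003],[0,0,0.0015],[0,0,0],[0,0,0],[0,0,0]],"spin":[0,0,0,0,0,0,0,0],"hand":[255,255,255,255,255,255,255,255]}'
python3 -m handwheel '{"slide":[[0,0,0.0005],[0,0,0],[0,0,0]],"spin":[0,0,0],"hand":[255,255,255]}'
```

```text
clock: 19.85
eef_pos: [0.5068, -0.2604, 0.0353]
ee_rot: [2.205, 2.236, 0.0]
force: [-0.1, 0.2, -0.7]
grip_width: 0.0277
grasp_force: 29.8
clock: 20.15
eef_pos: [0.5065, -0.2602, 0.0345]
ee_rot: [2.206, 2.237, 0.0]
force: [0.3, -0.4, 0.2]
grip_width: 0.0278
grasp_force: 29.8
```

```bash
python3 -m handwheel '{"slide":[[0,0,0.0004],[0,0,0],[0,0,0]],"spin":[0,0,0],"hand":[255,255,255]}'
python3 -m handwheel '{"slide":[[0,0,0.0003],[0,0,0],[0,0,0]],"spin":[0,0,0],"hand":[255,255,255]}'
```

```text
clock: 20.45
eef_pos: [0.5066, -0.2602, 0.0345]
ee_rot: [-2.206, -2.237, 0.0]
force: [-2.0, 1.9, 3.5]
grip_width: 0.0278
grasp_force: 29.8
clock: 20.75
eef_pos: [0.5066, -0.2602, 0.0344]
ee_rot: [-2.205, -2.237, 0.0]
force: [-2.8, 1.0, 5.6]
grip_width: 0.0279
grasp_force: 29.8
```

```bash
python3 -m handwheel '{"slide":[[0,0,0],[0,0,0],[0,0,0],[0,0,0],[0,0,-0.01],[0,0,-0.03],[0,0,-0.045],[0,0,-0.045]],"spin":[0,0,0,0,0,0,0,0],"hand":[140,140,140,140,140,140,140,140]}'
python3 -m handwheel '{"slide":[[0.045,-0.002,-0.01],[0.045,-0.002,0],[0.045,-0.002,0],[0.045,-0.002,0],[0.045,-0.002,0],[0.045,-0.002,0],[0.045,-0.002,0],[0.045,-0.002,0]],"spin":[0,0,0,0,0,0,0,0],"hand":[0,0,0,0,0,0,0,0]}'
python3 -m handwheel '{"slide":[[0.045,-0.002,0],[0.045,-0.002,0],[0.045,-0.003,0],[0.003,0,0],[0,0,0.02],[0,0,0.03],[0,0,0.02],[0,0,0.01]],"spin":[0,0,0,0,0,0,0,0],"hand":[0,0,0,0,0,0,0,0]}'
python3 -m handwheel '{"slide":[[0,0,0],[0,0,0],[0,0,0],[0,0,0]],"spin":[0,0,0,0],"hand":[0,0,0,0]}'
```

```text
clock: 21.55
eef_pos: [0.506, -0.2599, 0.1652]
ee_rot: [-2.205, -2.236, 0.0]
force: [0.2, 0.2, -0.4]
grip_width: 0.0428
grasp_force: 0.0
clock: 22.35
eef_pos: [0.4852, 0.1013, 0.1748]
ee_rot: [2.205, 2.236, 0.002]
force: [0.2, 0.7, -0.3]
grip_width: 0.0947
grasp_force: 0.0
clock: 23.15
eef_pos: [0.4754, 0.2365, 0.092]
ee_rot: [-2.205, -2.236, 0.005]
force: [-0.6, -0.1, -0.2]
grip_width: 0.095
grasp_force: 0.0
clock: 23.55
eef_pos: [0.4774, 0.2377, 0.0953]
ee_rot: [2.205, 2.236, 0.004]
force: [-0.8, -0.6, 0.2]
grip_width: 0.095
grasp_force: 0.0
```

```bash
python3 -m handwheel '{"slide":[[0,0,0.008],[0,0,0.006],[0,0,0.003],[0,0,0.001],[0,0,0],[0,0,0],[0,0,0],[0,0,0]],"spin":[-2,-2,0,0,0,0,0,0],"hand":[0,0,0,0,100,140,140,140]}'
python3 - <<'E'
from h import *
w=grab('wrist');save(w,'w5.png',None,1.5)
E
```

```text
clock: 24.35
eef_pos: [0.4766, 0.2375, 0.0761]
ee_rot: [2.126, 2.312, 0.001]
force: [0.2, 0.0, 0.1]
grip_width: 0.0685
grasp_force: 0.0
```

View pics/w5.png

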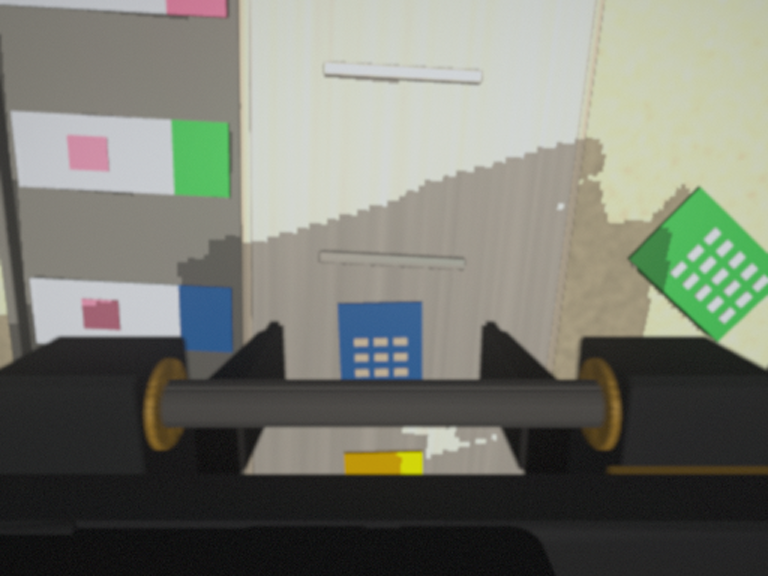

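Blue is aligned with and centred between the fingers (381,340). Lower 2 mm and close.

```bash
python3 -m handwheel '{"slide":[[0,0,0.001],[0,0,0.001],[0,0,0],[0,0,0],[0,0,0],[0,0,0],[0,0,0],[0,0,0]],"spin":[0,0,0,0,0,0,0,0],"hand":[140,140,140,255,255,255,255,255]}'
python3 -m handwheel '{"slide":[[0,0,0],[0,0,0],[0,0,0]],"spin":[0,0,0],"hand":[255,255,255]}'
```

```text
clock: 25.2
eef_pos: [0.4765, 0.2374, 0.0738]
ee_rot: [2.126, 2.313, 0.0]
force: [0.5, 0.5, -0.1]
grip_width: 0.0274
grasp_force: 29.9
clock: 25.5
eef_pos: [0.4765, 0.2374, 0.0738]
ee_rot: [2.126, 2.313, -0.0]
force: [-0.3, -0.9, -0.3]
grip_width: 0.0276
grasp_force: 29.9
```

```bash
python3 -m handwheel '{"slide":[[0,0,-0.02],[0,0,-0.04],[0,0,-0.04],[-0.045,0.0025,0],[-0.045,0.0025,0],[-0.045,0.0025,0],[-0.045,0.0025,0],[-0.045,0.0025,0]],"spin":[0,2,2,0,0,0,0,0],"hand":[255,255,255,255,255,255,255,255]}'
python3 -m handwheel '{"slide":[[-0.045,0.0025,0],[-0.045,0.0025,0],[-0.045,0.0025,0],[-0.045,0.0025,0],[-0.032,0.001,0],[0,0,0.03],[0,0,0.03],[0,0,0.02]],"spin":[0,0,0,0,0,0,0,0],"hand":[255,255,255,255,255,255,255,255]}'
python3 -m handwheel '{"slide":[[0,0,0.015],[0,0,0.006],[0,0,0],[0,0,0],[0,0,0],[0,0,0]],"spin":[0,0,0,0,0,0],"hand":[255,255,255,255,255,255]}'
```

```text
clock: 26.3
eef_pos: [0.4919, 0.011, 0.174]
ee_rot: [2.205, 2.237, 0.001]
force: [0.6, 0.9, -0.4]
grip_width: 0.0276
grasp_force: 29.9
clock: 27.1
eef_pos: [0.505, -0.1992, 0.0916]
ee_rot: [-2.205, -2.234, 0.001]
force: [-0.2, 0.2, -0.0]
grip_width: 0.0277
grasp_force: 29.9
clock: 27.7
eef_pos: [0.5069, -0.1995, 0.074]
ee_rot: [2.204, 2.236, 0.001]
force: [1.0, 0.4, 0.1]
grip_width: 0.0274
grasp_force: 29.9
```

```bash
python3 -m handwheel '{"slide":[[0,0,0.012],[0,0,0.012],[0,0,0.008],[0,0,0.004],[0,0,0.001],[0,0,0],[0,0,0],[0,0,0]],"spin":[0,0,0,0,0,0,0,0],"hand":[255,255,255,255,255,255,255,255]}'
python3 -m handwheel '{"slide":[[0,0,0.0006],[0,0,0],[0,0,0]],"spin":[0,0,0],"hand":[255,255,255]}'
```

```text
clock: 28.5
eef_pos: [0.5064, -0.1993, 0.036]
ee_rot: [2.205, 2.237, 0.0]
force: [-0.4, 0.1, -0.7]
grip_width: 0.0273
grasp_force: 29.9
clock: 28.8
eef_pos: [0.5062, -0.1992, 0.0353]
ee_rot: [2.206, 2.237, 0.0]
force: [-0.5, -0.4, -1.3]
grip_width: 0.0276
grasp_force: 29.9
```

```bash
python3 -m handwheel '{"slide":[[0,0,0.0006],[0,0,0],[0,0,0]],"spin":[0,0,0],"hand":[255,255,255]}'
python3 -m handwheel '{"slide":[[0,0,0.0004],[0,0,0],[0,0,0]],"spin":[0,0,0],"hand":[255,255,255]}'
```

```text
clock: 29.1
eef_pos: [0.5062, -0.1992, 0.0348]
ee_rot: [2.205, 2.237, 0.0]
force: [-0.0, 0.3, 2.0]
grip_width: 0.0274
grasp_force: 29.9
clock: 29.4
eef_pos: [0.5063, -0.1992, 0.0348]
ee_rot: [-2.206, -2.237, 0.0]
force: [-2.4, 1.4, 5.9]
grip_width: 0.0278
grasp_force: 29.9
```

```bash
python3 -m handwheel '{"slide":[[0,0,0],[0,0,0],[0,0,0],[0,0,0],[0,0,-0.01],[0,0,-0.03],[0,0,-0.045],[0,0,-0.045]],"spin":[0,0,0,0,0,0,0,0],"hand":[140,140,140,140,140,140,140,140]}'
python3 -m handwheel '{"slide":[[0.045,-0.0025,-0.01],[0.045,-0.0025,0],[0.045,-0.0025,0],[0.045,-0.0025,0],[0.045,-0.0025,0],[0.045,-0.002,0],[0.045,-0.002,0],[0.045,-0.002,0]],"spin":[0,0,0,0,0,0,0,0],"hand":[0,0,0,0,0,0,0,0]}'
python3 -m handwheel '{"slide":[[0.022,0,0],[0,0,0],[0,0,0.03],[0,0,0.03],[0,0,0.015],[0,0,0.005],[0,0,0],[0,0,0]],"spin":[0,0,-2,-2.5,0,0,0,0],"hand":[0,0,0,0,0,0,0,0]}'
python3 -m handwheel '{"slide":[[0,0,0],[0,0,0],[0,0,0]],"spin":[0,0,0],"hand":[0,0,0]}'
```

```text
clock: 30.2
eef_pos: [0.5056, -0.1989, 0.1656]
ee_rot: [-2.205, -2.236, 0.001]
force: [1.4, -0.4, 0.2]
grip_width: 0.0424
grasp_force: 0.0
clock: 31.0
eef_pos: [0.4823, 0.1624, 0.1753]
ee_rot: [2.205, 2.236, 0.002]
force: [-0.1, 0.4, 0.8]
grip_width: 0.0943
grasp_force: 0.0
clock: 31.8
eef_pos: [0.4833, 0.1824, 0.0957]
ee_rot: [2.116, 2.32, 0.003]
force: [-0.7, -0.2, 0.3]
grip_width: 0.0951
grasp_force: 0.0
clock: 32.1
eef_pos: [0.4827, 0.1826, 0.0949]
ee_rot: [2.116, 2.321, 0.002]
force: [-0.3, -0.4, 0.3]
grip_width: 0.0954
grasp_force: 0.0
```

```bash
python3 -m handwheel '{"slide":[[0,0,0.008],[0,0,0.007],[0,0,0.004],[0,0,0.002],[0,0,0],[0,0,0],[0,0,0],[0,0,0]],"spin":[0,0,0,0,0,0,0,0],"hand":[0,0,0,0,0,140,140,140]}'
python3 -m handwheel '{"slide":[[0,0,0],[0,0,0],[0,0,0],[0,0,0],[0,0,0],[0,0,0],[0,0,0]],"spin":[0,0,0,0,0,0,0],"hand":[140,255,255,255,255,255,255]}'
python3 -m handwheel '{"slide":[[0,0,0],[0,0,0],[0,0,0]],"spin":[0,0,0],"hand":[255,255,255]}'
```

```text
clock: 32.9
eef_pos: [0.4823, 0.1825, 0.0733]
ee_rot: [2.116, 2.322, 0.0]
force: [0.1, -0.1, 0.2]
grip_width: 0.0764
grasp_force: 0.0
clock: 33.6
eef_pos: [0.4822, 0.1825, 0.0732]
ee_rot: [-2.116, -2.322, 0.0]
force: [0.4, 0.1, -0.3]
grip_width: 0.0278
grasp_force: 29.9
clock: 33.9
eef_pos: [0.4822, 0.1825, 0.0732]
ee_rot: [-2.116, -2.322, 0.0]
force: [0.0, -0.1, -0.1]
grip_width: 0.028
grasp_force: 29.9
```

```bash
python3 -m handwheel '{"slide":[[0,0,-0.02],[0,0,-0.04],[0,0,-0.04],[-0.045,0.0025,0],[-0.045,0.0025,0],[-0.045,0.0025,0],[-0.045,0.0025,0],[-0.045,0.0025,0]],"spin":[0,2.5,2,0,0,0,0,0],"hand":[255,255,255,255,255,255,255,255]}'
python3 -m handwheel '{"slide":[[-0.045,0.0025,0],[-0.045,0.0025,0],[-0.007,0.0015,0],[0,0,0.03],[0,0,0.03],[0,0,0.015],[0,0,0.008],[0,0,0]],"spin":[0,0,0,0,0,0,0,0],"hand":[255,255,255,255,255,255,255,255]}'
python3 -m handwheel '{"slide":[[0,0,0],[0,0,0],[0,0,0]],"spin":[0,0,0],"hand":[255,255,255]}'
python3 - <<'E'
from h import *
w=grab('wrist');save(w,'w6.png',None,1.5)
E
```

```text
clock: 34.7
eef_pos: [0.4977, -0.044, 0.1733]
ee_rot: [2.205, 2.237, 0.001]
force: [-0.1, -0.1, -0.3]
grip_width: 0.0278
grasp_force: 29.9
clock: 35.5
eef_pos: [0.5054, -0.1386, 0.0894]
ee_rot: [-2.204, -2.237, 0.001]
force: [0.3, 0.8, 0.2]
grip_width: 0.0273
grasp_force: 29.9
clock: 35.8
eef_pos: [0.5067, -0.1394, 0.0916]
ee_rot: [2.204, 2.236, 0.001]
force: [0.5, 0.3, 0.6]
grip_width: 0.0275
grasp_force: 29.9
```

View pics/w6.png

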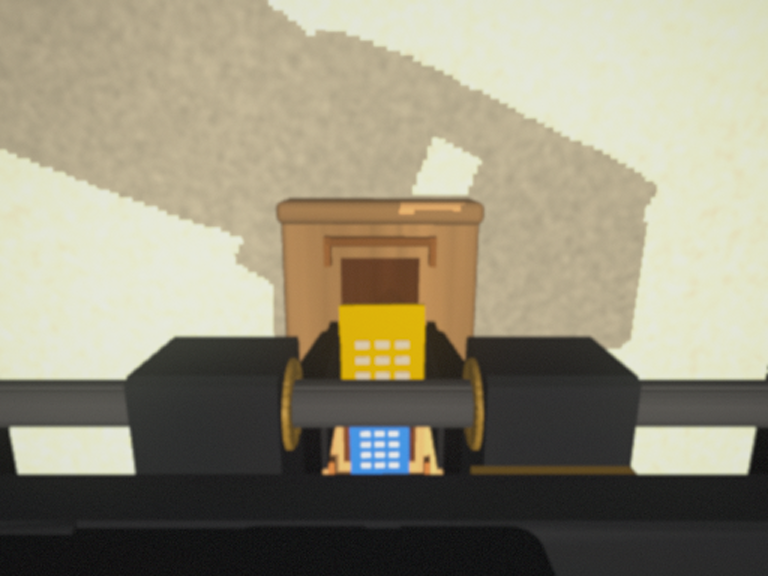

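The yellow block (382,340) is held square above the last well, and blue is seated behind it. Lowering: .0916 to .0342.

```bash
python3 -m handwheel '{"slide":[[0,0,0.015],[0,0,0.015],[0,0,0.012],[0,0,0.008],[0,0,0.004],[0,0,0.001],[0,0,0],[0,0,0]],"spin":[0,0,0,0,0,0,0,0],"hand":[255,255,255,255,255,255,255,255]}'
python3 -m handwheel '{"slide":[[0,0,0],[0,0,0],[0,0,0]],"spin":[0,0,0],"hand":[255,255,255]}'
```

```text
clock: 36.65
eef_pos: [0.5063, -0.1394, 0.0357]
ee_rot: [2.205, 2.236, 0.001]
force: [-0.5, -0.2, 0.7]
grip_width: 0.0275
grasp_force: 29.9
clock: 36.95
eef_pos: [0.5059, -0.1392, 0.0354]
ee_rot: [2.205, 2.237, 0.0]
force: [0.9, -0.7, -0.2]
grip_width: 0.0276
grasp_force: 29.9
```

```bash
python3 -m handwheel '{"slide":[[0,0,0.0009],[0,0,0],[0,0,0]],"spin":[0,0,0],"hand":[255,255,255]}'
python3 -m handwheel '{"slide":[[0,0,0.0006],[0,0,0],[0,0,0]],"spin":[0,0,0],"hand":[255,255,255]}'
```

```text
clock: 37.25
eef_pos: [0.5057, -0.1392, 0.0342]
ee_rot: [-2.206, -2.237, 0.0]
force: [0.1, 0.5, -1.3]
grip_width: 0.0277
grasp_force: 29.9
clock: 37.55
eef_pos: [0.5058, -0.1392, 0.0342]
ee_rot: [-2.205, -2.237, 0.0]
force: [-2.5, 1.1, 5.5]
grip_width: 0.0276
grasp_force: 29.9
```

Contact. Release, retreat up and aside, then check.

```bash
python3 -m handwheel '{"slide":[[0,0,0],[0,0,0],[0,0,0],[0,0,0],[0,0,-0.01],[0,0,-0.03],[0,0,-0.045],[0,0,-0.045]],"spin":[0,0,0,0,0,0,0,0],"hand":[140,140,140,140,140,140,140,140]}'
python3 -m handwheel '{"slide":[[-0.03,0,-0.04],[-0.045,0,-0.04],[-0.045,0,-0.03],[-0.035,0,0],[0,0,0],[0,0,0],[0,0,0]],"spin":[0,0,0,0,0,0,0],"hand":[0,0,0,0,0,0,0]}'
python3 - <<'E'
from h import *
w=grab('wrist');save(w,'w7.png',None,1.5)
E
```

```text
clock: 38.35
eef_pos: [0.5052, -0.139, 0.1651]
ee_rot: [-2.205, -2.236, 0.001]
force: [0.6, -0.9, 0.1]
grip_width: 0.0428
grasp_force: 0.0
clock: 39.05
eef_pos: [0.5076, -0.2821, 0.2641]
ee_rot: [-2.204, -2.237, -0.0]
force: [0.3, 0.9, 0.6]
grip_width: 0.0924
grasp_force: 0.0
```

View pics/w7.png

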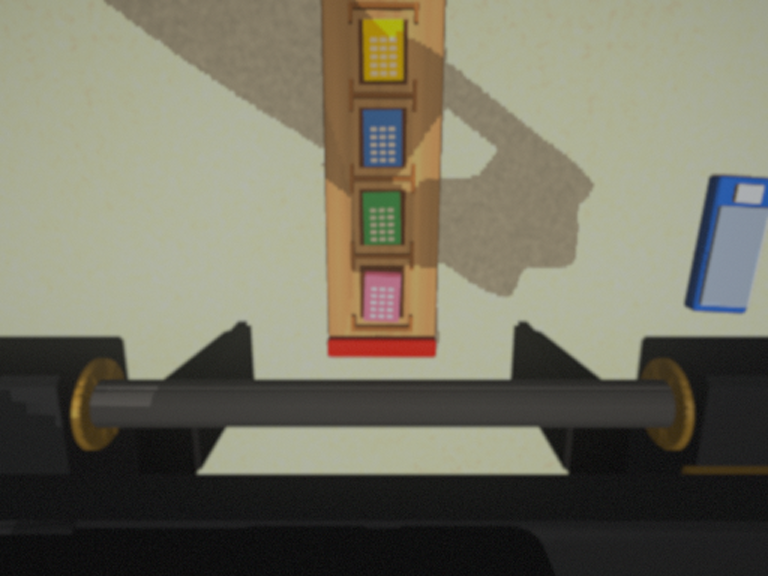

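All four lie flat in their wells, backs up. From the red end they are pink (383,296), green (382,217), blue (382,138), yellow (383,50). The robot is clear.

```bash
python3 -c "
from h import *
print(r.close_job())"
```

```text
the job is handed in; nothing more can be done
None
```

All four blocks are in the rack, each set down flat in its own well with its coloured back up, in the order pink, green, blue, yellow from the red end, and the job is handed in at about 39 s of the 102 s allowed.

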